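# Spread the hat block with its square key

### The arm

A 7-joint arm with a two-finger parallel gripper is mounted at the origin on the work surface. World frame = base frame: x ahead of the robot, y to its left, z up, the work surface at z = 0. Lengths are in m, angles in rad, forces in N, time in s.
With the tool pointing down it reaches from about 0.4 to 0.875 m from the base axis. Payload 19.3 kg.
Tool frame: the origin (TCP) lies on the centre line of the jaws, within the pads' length; the fingertips stand 8 mm ahead of it and the grasp point (between the pads) lies 11 mm behind it (bot.tip_extent is the distance from the TCP to the fingertips, in m); x points along the fingers, y is the direction in which the jaws open and shut, and the axes are right-handed (so a half turn about x gives the same grasp; the last joint's range is limited). The gripper opens to 85 mm and grips with 20 to 120 N. Pads are 22 mm wide; open, the fingers measure 114 mm over their backs; the gripper's body (76 mm by 85 mm) begins 54 mm behind the grasp point. The pads swing forward as they close: fully open they stand 13 mm farther back than shut.
Start: joints at [1.187, 0.521, -0.036, 1.599, 0.021, 1.021, -0.113], TCP at [0.193, -0.594, 0.239] pointing down, gripper open.
Joint ranges: [-2.91, 2.91], [-0.3, 2.13], [-1.5, 1.42], [0.17, 2.43], [-1.26, 4.41], [0.16, 1.93], [-2.52, 2.52]. Speed limits (rad/s): [1.89, 1.89, 2.39, 2.39, 3.01, 3.01, 3.01].

### API

Orientations are given as [roll, pitch, yaw] about the fixed x, y, z axes, in that order (R = Rz(yaw) Ry(pitch) Rx(roll)).
In Python, from workcell import sensors, imaging, order, bot gives the robot as it stands.
- The arm moves only by the tool arm_command, never from a script. Its argument "commands" is a list of rows, each an object of numbers: "dx", "dy", "dz": the shift along the tool's x, y, z in cm; "twist": the turn about the tool's x in rad. A call has 1 to 12 rows; each row is the pose to reach, as a shift and turn from the pose measured when the call began, along the tool's axes at that moment; what a row does not reach only later rows make up. A row lasts 1/12 s, in which the tool goes at most 41.7 mm and 7.16 degrees, less where a joint would pass 70% of its speed; a pose out of reach is approached as far as the arm can. A call with a gripper value outside its range is refused whole. "grip" is the closure, from -1 (fully open) to 1 (shut), set as the call begins (left out, the last holds). The fingers move at their own pace and stop on an object; "squeeze" is the grip in N (left out, the last holds). Time passes only in rows, so rows that repeat a pose let the fingers close. It gives the time, the measured TCP pose, the force and the opening at its end, in the units of the state.
- sensors.observe(): the state, without advancing time (a new reading comes with each control period).
- imaging.grab_frame(name): name is "side" or "top" or "wrist"; returns the picture (420x560x3 uint8, red, green, blue); there is no depth.
- imaging.camera_info(name): a dict with "fx", "fy", "cx", "cy" (pixels), "dist_coeffs" ([k1, k2, p1, p2, k3] as OpenCV has them; the pictures are not rectified), "origin" and "attitude" of the camera in the world. Camera axes: x right, y down, z forward; pixel columns grow to the right and rows downward; lengths in m; the calibration is good to about 2 mm. A picture is of the moment at which its call begins: read the wrist's pose just before it. camera_info takes no time and is no camera call; for the wrist camera it gives the pose at the moment of the call.
- order.job_done(): hands the job in, once; it reports no verdict.
The state is a dict: "clock": time; "qpos": joint angles; "qd": joint speeds; "joint_efforts": joint torques, N m; "position": TCP position; "tool_rot": TCP orientation; "force": force on the tool from outside, world axes, zero at the start; "moment": the same for the moment, N m; "grip_width": finger opening in m.
Only numpy, scipy, OpenCV 4.12 (cv2) and the standard library are available. Lean on these libraries where they do the work, as an engineer would, in place of code of your own. Each camera call takes 0.05 s, during which the arm holds its last target.

### The job

Spread the expanding hat block for the next hat: take the brass-bowed square key out of the wooden rest, feel it fully home into the recessed square socket in the block's brass plate, then turn it clockwise (seen from above) to its stop and leave it standing there, let go. The square down in the socket stands at an unknown angle, so press lightly and turn the key until it drops in; never force it. Leave the black-bowed key and everything else on the bench alone.

Things in the scene. Friction and masses are not known exactly. Their poses are not given: they have to be found in the camera images.
- block: Expanding hat block, fixed to the bench: wooden drum 172 mm across, 112 mm high, on a 200 x 200 mm board, split by a dark spine that carries a brass plate (56 x 62 mm, top 116 mm above the bench). Origin under its centre on the bench, z up, x across the spine. Two wooden shells slide out along plus and minus x, up to 10 mm each, as the screw is turned.
- socket_mouth (a point): Centre of the round well in the block's brass plate, level with the plate's top (116 mm above the bench); axes as the block's. The well is 18 mm across and 14 mm deep, down to the face of the screw. The key is fully home 34 mm deep, its collar resting on the plate. More than 80 N on the block or the screw is forcing it (summed over all contacts, so wrenching counts too).
- screw_face (a point): Centre of the steel screw's face at the bottom of the well, 14 mm below the mouth; axes as the block's, NOT the screw's. In it is a square socket 11.2 mm wide, 26 mm deep, on the same axis. The angle of this square is not measured: its sides stand anywhere from 0.15 to 1.42 rad anticlockwise of square with the block's axes. A key not lined up with it stops with its tip 0 to 3 mm below this face.
- screw (a joint): How far the screw has been turned clockwise (from above) from its start, rad: 0 at the start, where it is on its anticlockwise stop (turning the key anticlockwise cannot move it), 1.2 at the other stop, fully spread. It takes about 0.1 to 0.13 N m and stays where it is left.
- key_bow (a point): The right key, standing upright in a hole of the rest: centre of its flat brass bow (grip plate), 40 mm wide along x, 12 mm thick along y, 34 mm high along z; z points up the key. Under the bow a round neck 12 mm thick and 16 mm long, then a dark collar 26 mm across and 4 mm thick, its underside 35 mm below this point. The key is 86 mm long, about 0.1 kg.
- key_tip (a point): Centre of the end of the right key's square steel shank, 69 mm below the centre of the bow; same axes. The shank is 34 mm long under the collar and 10 mm wide, its sides parallel to x and y; the last 3 mm taper to 7 mm at the tip.
- small_key_bow (a point): The wrong key, to be left: like the right one but with a black bow and a 7 mm shank. Centre of its bow.
- rest: Wooden key rest, fixed, 50 x 170 x 40 mm high, two holes 18 mm across, 50 mm either side of its centre along y; each key hangs in one on its collar, its bow's centre 75 mm above the bench. Which key is in which hole varies. Origin under its centre.
- spool: Bystander: wooden thread spool, 36 mm across, 40 mm high; origin under its centre.
- brush: Bystander: hand brush lying on the bench.
- mallet: Bystander: small hammer lying on the bench.
- stiffener: Bystander: amber glass jar with white lid, 60 mm across, 100 mm high; origin under its centre.
- tin: Bystander: aluminium tin, 70 mm across, 70 mm high; origin under its centre.
- sanding_block: Bystander: cork sanding block, 90 x 50 x 30 mm; origin under its centre.
- weight: Bystander: dark steel pressing weight with a knob, 52 mm across, 50 mm high; origin under its centre.
Mind the look-alikes: they are no part of the job. Leave any purple look-alike of the part that bears key_bow alone.

How it is judged:
On the way:
1. the key is fully home in the socket, before the screw has been turned (horizontal distance between key_tip and socket_mouth below 0.004 m and z of key_tip in the frame of socket_mouth below -0.0315 m and angle between key_bow's own z axis and vertical below 0.12 rad and value of joint screw below 0.25 rad), for 0.1 s.
At the end, for the whole second after the job is handed in: The screw is turned clockwise to its stop (at least 1.08 of 1.2 rad) and the right key stands released, upright (within 7 degrees) and at rest in the socket, fully home: its tip within 2.5 mm of full depth (at least 31.5 mm below the plate's top) and within 4 mm of the axis (horizontal distance between key_tip and socket_mouth below 0.004 m and z of key_tip in the frame of socket_mouth below -0.0315 m and angle between key_bow's own z axis and vertical below 0.12 rad and value of joint screw above 1.08 rad and linear speed of key below 0.02 m/s and contact force between the fingers and key below 0.1 N); the robot touches nothing.
It fails at once if the key is forced against the block or its screw with more than 80 N (contact force between key and block above 80 N or contact force between key and seat above 80 N).
It fails at once if a bystander or the wrong key is moved more than 30 mm (distance of any of spool, brush, mallet, stiffener, tin, sanding_block, weight, small_key_bow from where it was at the start of the episode above 0.03 m).
It also fails if it takes over 67 s, if anything falls off the work surface, if the arm or the gripper's body presses on something with over 40 N, if the wrist force passes 120 N, or if a joint passes its speed limit or range.

## Working session

There is one attempt and no reset: what is moved stays moved. The work goes in short steps, Python scripts to look and compute and a tool call to move; the robot and the scene stay as the last step left them, time stands still between calls to the robot, and variables do not carry over. Pictures are saved under pics/ and viewed, and the job is handed in when it is done.

Besides the shell and the picture viewer there is one more tool, called after "Call:" as a command line: name --argument value ..., lists and objects as JSON in quotes. arm_command: Moves the arm, as the interface text tells. Its arguments: {"type":"object","properties":{"commands":{"type":"array"},"grip":{"type":"number"},"squeeze":{"type":"number"}},"required":["commands"]}

```bash
mkdir -p pics; ls; python3 - <<'E'
from workcell import sensors, imaging, order, bot
import cv2
print(sensors.observe())
for n in ["side","top","wrist"]:
    print(n,imaging.camera_info(n))
    im=imaging.grab_frame(n); cv2.imwrite(f"pics/{n}0.png",im[:,:,::-1])
print(bot.tip_extent, [a for a in dir(bot) if a[0]!='_'])
E
```

```text
pics
{'clock': 0.0, 'qpos': array([ 1.18681015,  0.52202773, -0.03631427,  1.59997887,  0.02120902,
        1.02110625, -0.11278528]), 'qd': array([-5.01826403e-04, -8.56990327e-04,  1.30298911e-04, -2.17945780e-05,
        9.12829902e-05,  8.05165493e-04, -2.20229041e-04]), 'joint_efforts': array([ 5.66900526e-04, -9.27112055e+01,  1.98031873e+00, -3.69948292e+01,
        1.80010172e-02,  8.08879850e-03, -7.27949259e-05]), 'position': array([ 0.19277208, -0.59419347,  0.23872777]), 'tool_rot': array([-1.48711256,  1.56966135,  1.96826382]), 'force': array([-0.86439924, -0.79991104,  0.353906  ]), 'moment': array([0.04460398, 0.04859755, 0.02276472]), 'grip_width': 0.08558089332997934}
side {'fx': 402.03502167158643, 'fy': 402.03502167158643, 'cx': 285.533795852165, 'cy': 209.94544776275274, 'dist_coeffs': array([-0.03294672,  0.        ,  0.        ,  0.        ,  0.        ]), 'origin': array([ 0.22294003, -0.54621413,  0.78592041]), 'attitude': array([-2.43726266, -0.01806547, -0.62996374])}
top {'fx': 378.9198435072009, 'fy': 378.9198435072009, 'cx': 280.9527705153023, 'cy': 212.89036886723082, 'dist_coeffs': array([-0.02132116,  0.        ,  0.        ,  0.        ,  0.        ]), 'origin': array([ 0.51129199, -0.08179043,  1.22799887]), 'attitude': array([-3.07393428,  0.00321387, -1.59901386])}
wrist {'fx': 294.3114965912089, 'fy': 294.3114965912089, 'cx': 281.1322123939165, 'cy': 208.16147444836153, 'dist_coeffs': array([-0.05897122,  0.        ,  0.        ,  0.        ,  0.        ]), 'origin': array([ 0.26007623, -0.5727008 ,  0.37210936]), 'attitude': array([ 2.85717599e+00,  1.31523299e-03, -1.25713977e+00])}
0.008 ['IKError', 'tip_extent']
```

View pics/side0.png

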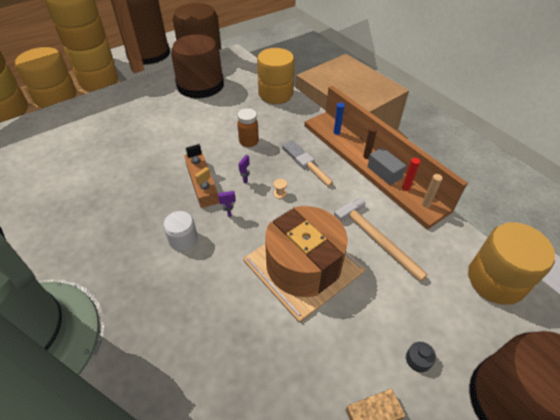

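View pics/top0.png

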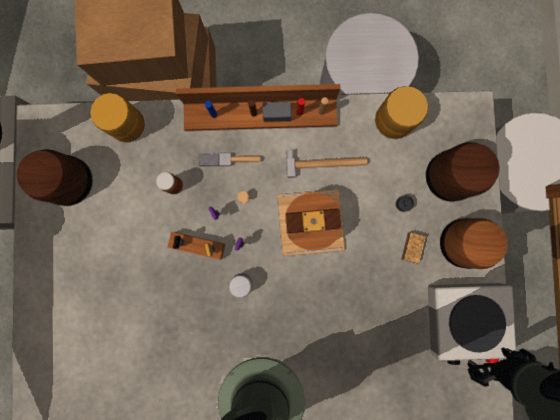

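View pics/wrist0.png

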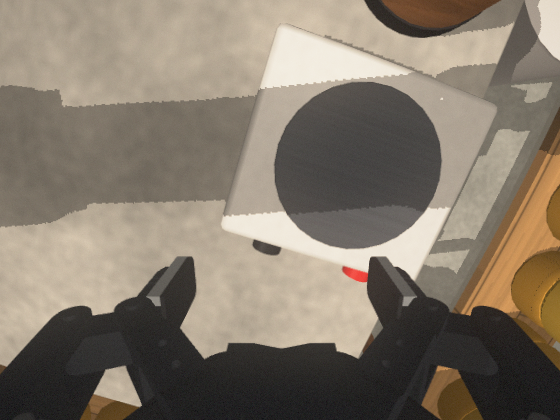

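The top view shows the rest at (197,245) with the black-bowed key at (178,241) and the brass one at (209,250). The plate is at (313,221), and the purple look-alikes are at (214,213) and (238,244). Next I'll measure these.

```bash
cat > h.py <<'E'
import numpy as np, cv2
from scipy.spatial.transform import Rotation as R
from workcell import sensors, imaging, order, bot
def ray(ci,uv):
    K=np.array([[ci['fx'],0,ci['cx']],[0,ci['fy'],ci['cy']],[0,0,1]])
    p=cv2.undistortPoints(np.array(uv,float).reshape(-1,1,2),K,ci['dist_coeffs']).reshape(-1,2)
    d=np.c_[p,np.ones(len(p))]@R.from_euler('xyz',ci['attitude']).as_matrix().T
    return ci['origin'],d
def plane(ci,uv,z):
    o,d=ray(ci,uv); return o+d*((z-o[2])/d[:,2])[:,None]
def proj(ci,P):
    K=np.array([[ci['fx'],0,ci['cx']],[0,ci['fy'],ci['cy']],[0,0,1]])
    Rm=R.from_euler('xyz',ci['attitude']).as_matrix().T
    rv=cv2.Rodrigues(Rm)[0]
    return cv2.projectPoints(np.array(P,float).reshape(-1,1,3),rv,-Rm@ci['origin'],K,ci['dist_coeffs'])[0].reshape(-1,2)
def tcp(s=None):
    s=s or sensors.observe()
    return s['position'],R.from_euler('xyz',s['tool_rot']).as_matrix()
E
python3 - <<'E'
from h import *
ci=imaging.camera_info("top")
print("brass bow top",plane(ci,[(209,250)],.09), "black",plane(ci,[(178,241)],.09),"plate",plane(ci,[(313.5,221)],.116))
print("spool",plane(ci,[(244,197)],.04),"purples",plane(ci,[(214,213),(238,244)],.05),"tin",plane(ci,[(240,286)],.07))
for n,(x0,y0,x1,y1) in dict(top=(150,180,350,270),side=(170,130,360,330)).items():
    im=cv2.imread(f"pics/{n}0.png")[y0:y1,x0:x1]
    k=min(800/(x1-x0),600/(y1-y0)); cv2.imwrite(f"pics/{n}0c.png",cv2.resize(im,None,fx=k,fy=k,interpolation=cv2.INTER_CUBIC)); print(k)
p,M=tcp(); print(p,M)
w=imaging.camera_info("wrist"); print("cam in tool",M.T@(w['origin']-p)); print(M.T@R.from_euler('xyz',w['attitude']).as_matrix())
E
```

```text
brass bow top [[0.48324907 0.13824902 0.09      ]] black [[0.51269971 0.23110027 0.09      ]] plate [[ 0.56013498 -0.17521764  0.116     ]]
spool [[0.64538125 0.03480874 0.04      ]] purples [[0.59678682 0.12854566 0.05      ]
 [0.4983194  0.05562012 0.05      ]] tin [[0.37158555 0.04991905 0.07      ]]
4.0
3.0
[ 0.19283938 -0.59426933  0.23889554] [[-2.82007473e-04  3.08678181e-01 -9.51166495e-01]
 [ 7.43962853e-04 -9.51166205e-01 -3.08678308e-01]
 [-9.99999683e-01 -7.94682129e-04  3.85908771e-05]]
cam in tool [-0.13329479  0.00016008 -0.07060616]
[[ 3.64593754e-04 -2.80549744e-01  9.59839418e-01]
 [ 9.99999922e-01 -4.30506555e-05 -3.92431869e-04]
 [ 1.51418376e-04  9.59839486e-01  2.80549706e-01]]
```

View pics/top0c.png

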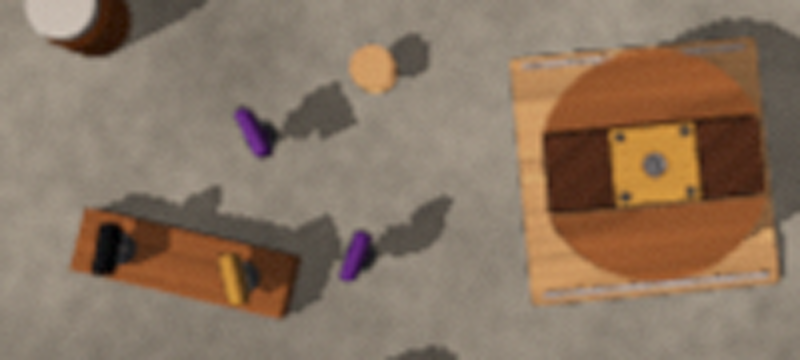

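View pics/side0c.png

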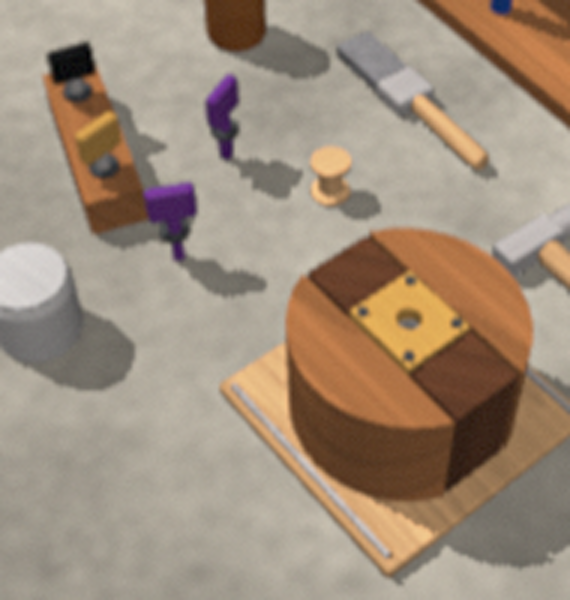

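Call:
arm_command --commands '[{"dy": -2,"dz": -3},{"dy": -4.5,"dz": -6.5},{"dy": -7,"dz": -10},{"dy": -9.5,"dz": -13.5},{"dy": -12,"dz": -17},{"dy": -14.4,"dz": -20.5},{"dy": -16.8,"dz": -24},{"dy": -19.2,"dz": -27.5},{"dy": -21.6,"dz": -31},{"dy": -24,"dz": -34.5},{"dy": -26.4,"dz": -38},{"dy": -28.5,"dz": -40.8}]'

```text
validation failed for argument at $.co...
```

```bash
python3 - <<'E'
from h import *
s=sensors.observe();p,M=tcp(s);print(s['clock'],p,s['qpos'],s['force'])
print(M.T@(np.array([.493,-.197,.17])-p)*100)
E
```

```text
0.15 [ 0.19283938 -0.59426933  0.23889554] [ 1.18679084  0.52183825 -0.03634148  1.59983921  0.02119243  1.02109523
 -0.11279755] [ 0.69538643  0.53623749 -0.92278424]
[  6.91064291 -28.51613772 -40.81338079]
```

Call:
arm_command --commands '[{"dx": 0,"dy": -2.4,"dz": -3.4,"twist": 0},{"dx": 0,"dy": -4.8,"dz": -6.8,"twist": 0},{"dx": 0,"dy": -7.1,"dz": -10.2,"twist": 0},{"dx": 0,"dy": -9.5,"dz": -13.6,"twist": 0},{"dx": 0,"dy": -11.9,"dz": -17.0,"twist": 0},{"dx": 0,"dy": -14.3,"dz": -20.4,"twist": 0},{"dx": 0,"dy": -16.6,"dz": -23.8,"twist": 0},{"dx": 0,"dy": -19.0,"dz": -27.2,"twist": 0},{"dx": 0,"dy": -21.4,"dz": -30.6,"twist": 0},{"dx": 0,"dy": -23.8,"dz": -34.0,"twist": 0},{"dx": 0,"dy": -26.1,"dz": -37.4,"twist": 0},{"dx": 0,"dy": -28.5,"dz": -40.8,"twist": 0}]'

```text
clock: 1.15
position: [0.4937, -0.1955, 0.2391]
tool_rot: [-1.415, 1.57, 2.04]
force: [0.7, -1.2, 0.6]
grip_width: 0.0856
```

```bash
python3 - <<'E'
from h import *
s=sensors.observe();p,M=tcp(s);print(s['clock'],p,s['qpos'],s['force'])
print(M.T@(np.array([.493,-.197,.17])-p)*100)
E
```

```text
1.15 [ 0.49373518 -0.1955204   0.23912284] [ 0.40800371  0.37764762 -0.18547778  1.84050615  0.08413743  0.93150602
 -1.07222469] [ 0.73154782 -1.24550442  0.59630052]
[6.9122092  0.12308748 0.11478132]
```

Call:
arm_command --commands '[{"dx": 2.3,"dy": 0,"dz": 0,"twist": 0},{"dx": 4.6,"dy": 0,"dz": 0,"twist": 0},{"dx": 6.9,"dy": 0,"dz": 0,"twist": 0},{"dx": 6.9,"dy": 0,"dz": 0,"twist": 0}]'

```text
clock: 1.48
position: [0.492, -0.1946, 0.1666]
tool_rot: [-0.726, 1.565, 2.729]
force: [-0.1, -0.7, -0.6]
grip_width: 0.0854
```

```bash
python3 - <<'E'
from h import *
s=sensors.observe();p,M=tcp(s);print(s['clock'],p,s['qpos'],s['force'])
ci=imaging.camera_info("wrist"); im=imaging.grab_frame("wrist")[:,:,::-1]
cv2.imwrite("pics/w1.png",im); np.save("w1.npy",[0])
import pickle; pickle.dump(ci,open("w1.pkl","wb"))
u=proj(ci,[[.5601,-.1752,.116]])[0]; print(u)
x,y=int(u[0]),int(u[1]); c=im[max(0,y-60):y+60,x-75:x+75]; print(x-75,y-60)
cv2.imwrite("pics/w1c.png",cv2.resize(c,None,fx=5,fy=5,interpolation=cv2.INTER_CUBIC))
E
```

```text
1.4833 [ 0.49195648 -0.1945707   0.16659468] [ 0.39733206  0.47230774 -0.17610155  1.91077053  0.1127914   0.77395758
 -1.09755509] [-0.12094513 -0.7375394  -0.64081656]
[285.65052107 121.85877537]
210 61
```

View pics/w1.png

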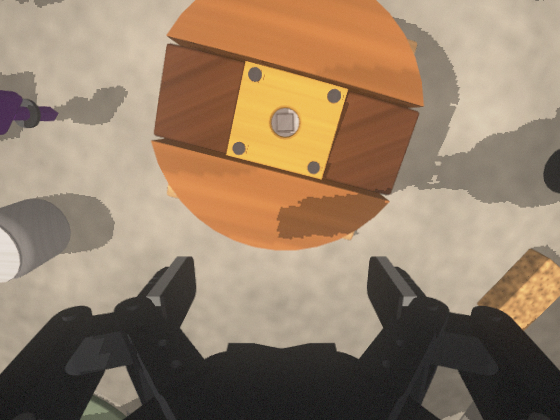

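View pics/w1c.png

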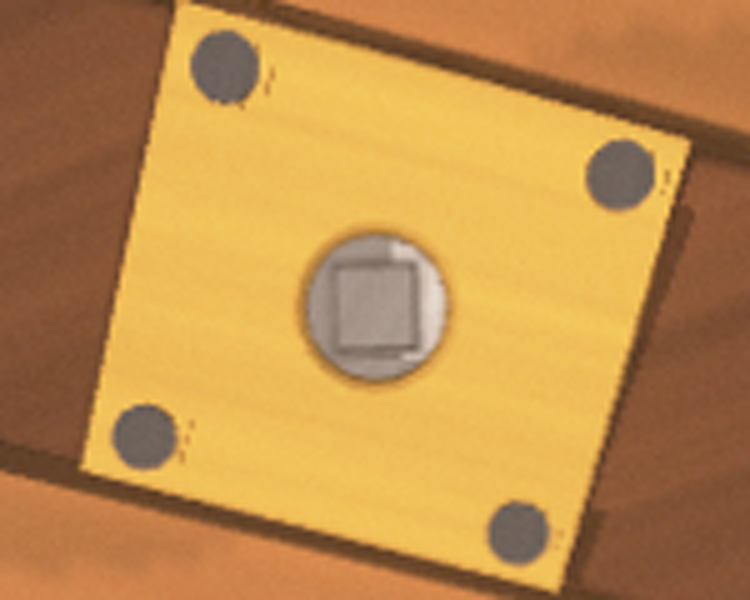

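The wrist view shows the plate, with the well centred at about (285,122). The square in it is nearly aligned with the image, with corners at crop pixels (333,265), (418,262), (418,350) and (333,352).

```bash
python3 - <<'E'
from h import *
import pickle; ci=pickle.load(open("w1.pkl","rb"))
f=lambda a:[((x+.5)/5-.5+210,(y+.5)/5-.5+61) for x,y in a]
q=plane(ci,f([(333,265),(418,262),(418,350),(333,352)]),.102); print(q.mean(0))
for i in range(4):
    d=q[(i+1)%4]-q[i]; print(np.linalg.norm(d)*1e3,np.degrees(np.arctan2(d[1],d[0]))%90)
b=plane(ci,f([(178,0),(690,143),(560,593),(82,467)]),.116);print(b.mean(0))
for i in range(4):
    d=b[(i+1)%4]-b[i]; print(np.linalg.norm(d)*1e3,np.degrees(np.arctan2(d[1],d[0]))%90)
im=cv2.imread("pics/w1c.png"); h=cv2.cvtColor(im,cv2.COLOR_BGR2HSV)
m=((h[:,:,1]<110)).astype(np.uint8); m[:200]=0;m[420:]=0;m[:,:250]=0;m[:,500:]=0
c=max(cv2.findContours(m,0,1)[0],key=cv2.contourArea); e=cv2.fitEllipse(c);print(e, plane(ci,f([e[0]]),.116))
t=cv2.imread("pics/top0.png");h=cv2.cvtColor(t,cv2.COLOR_BGR2HSV)
m=cv2.inRange(h,(15,120,90),(32,255,255)); m[:, :150]=0; 
c=[x for x in cv2.findContours(m,0,1)[0] if cv2.contourArea(x)>10 and abs(x[:,0]-[209,250]).max()<15]
for x in c: print(cv2.minAreaRect(x),cv2.contourArea(x))
top=imaging.camera_info("top")
rc=np.array([(85,210),(300,258),(283,317),(70,270)])/4+[150,180]
r=plane(top,rc,.04); print(r, r.mean(0)); d=r[1]-r[0]; print(np.degrees(np.arctan2(d[1],d[0])))
pl=np.array([(610,130),(697,124),(702,200),(615,207)])/4.+[150,180]; print(plane(top,pl,.116).mean(0))
s=sensors.observe();p,M=tcp(s);print(p,np.degrees(np.arctan2(M[1,1],M[0,1])))
E
```

```text
[ 0.55977838 -0.17481134  0.102     ]
10.933292075582246 19.970866169421456
11.041736231286581 18.589662875707404
11.088701624169637 19.346785411022168
10.925859784935026 17.763076772111916
[ 0.55976246 -0.1750329   0.116     ]
61.67467803794278 3.424658381592863
55.42572000293914 3.990755666732781
61.854419232696884 3.17602864992287
55.155834709240324 3.807409397612014
((376.31915283203125, 306.7828674316406), (139.28419494628906, 142.989990234375), 6.935664653778076) [[ 0.55989939 -0.1747679   0.116     ]]
((207.35296630859375, 249.41180419921875), (13.096923828125, 4.365641117095947), 75.96376037597656) 42.0
[[0.53996925 0.26584298 0.04      ]
 [0.4977782  0.09751025 0.04      ]
 [0.45225602 0.11165418 0.04      ]
 [0.49334906 0.27808522 0.04      ]] [0.49583813 0.18827316 0.04      ]
-104.070793494861
[ 0.55922196 -0.17666084  0.116     ]
[ 0.4927087  -0.19502754  0.16874968] -72.01441303906024
```

Call:
arm_command --commands '[{"dx": 0,"dy": -3.6,"dz": -1.05,"twist": 0},{"dx": 0,"dy": -7.2,"dz": -2.1,"twist": 0},{"dx": 0,"dy": -10.8,"dz": -3.2,"twist": 0},{"dx": 0,"dy": -14.4,"dz": -4.2,"twist": 0},{"dx": 0,"dy": -18.0,"dz": -5.3,"twist": 0},{"dx": 0,"dy": -21.6,"dz": -6.4,"twist": 0},{"dx": 0,"dy": -25.2,"dz": -7.4,"twist": 0},{"dx": 0,"dy": -28.8,"dz": -8.5,"twist": 0},{"dx": 0,"dy": -32.1,"dz": -9.5,"twist": 0},{"dx": 0,"dy": -32.1,"dz": -9.5,"twist": 0},{"dx": 0,"dy": -32.1,"dz": -9.5,"twist": 0}]'

```text
clock: 2.45
position: [0.4843, 0.1416, 0.1709]
tool_rot: [-1.218, 1.567, 2.241]
force: [-0.3, -0.6, 0.0]
grip_width: 0.0852
```

```bash
python3 - <<'E'
from h import *
s=sensors.observe();p,M=tcp(s);print(s['clock'],p,s['qpos'],s['force'],np.degrees(np.arctan2(M[1,1],M[0,1])),M[:,0])
ci=imaging.camera_info("wrist"); im=imaging.grab_frame("wrist")[:,:,::-1]
cv2.imwrite("pics/w2.png",im)
import pickle; pickle.dump(ci,open("w2.pkl","wb"))
u=proj(ci,[[.4836,.1398,.092]])[0]; print(u)
x,y=int(u[0]),int(u[1]); c=im[max(0,y-60):y+60,x-75:x+75]; print(x-75,y-60)
cv2.imwrite("pics/w2c.png",cv2.resize(c,None,fx=5,fy=5,interpolation=cv2.INTER_CUBIC))
E
```

```text
2.45 [0.4843186  0.14158577 0.1708646 ] [-0.21644925  0.43353189 -0.2379036   1.96975846  0.14011144  0.75481409
 -1.78933406] [-0.33088976 -0.55283539  0.04388753] -71.83902535962278 [-0.00212754  0.00268493 -0.99999413]
[283.30272456 220.46408317]
208 160
```

View pics/w2.png

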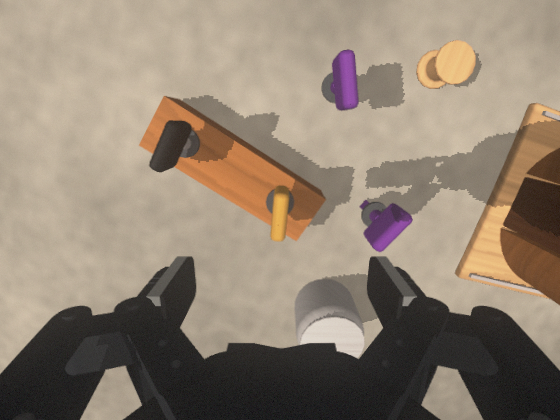

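View pics/w2c.png

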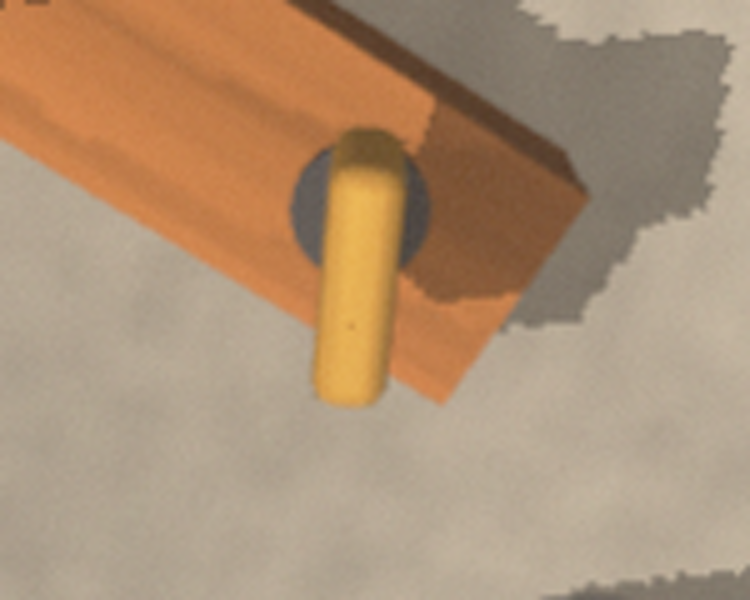

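The bow's top is at crop centre about (359,285), nearly in line with the image vertical.

```bash
python3 - <<'E'
from h import *
import pickle; ci=pickle.load(open("w2.pkl","rb"))
f=lambda a:[((x+.5)/5-.5+208,(y+.5)/5-.5+160) for x,y in a]
q=plane(ci,f([(368,165),(349,405),(330,290),(395,290)]),.092); print(q)
d=q[0]-q[1]; print(np.linalg.norm(d),np.degrees(np.arctan2(d[1],d[0])),(q[0]+q[1])/2, (q[2]+q[3])/2)
col=plane(ci,f([(361,208)]),.044); print("collar",col)
s=sensors.observe();p,M=tcp(s);print(p)
E
```

```text
[[0.50376247 0.14809544 0.092     ]
 [0.46648997 0.13897725 0.092     ]
 [0.48347533 0.14750673 0.092     ]
 [0.48655755 0.13814416 0.092     ]]
0.03837161174643789 13.746620798264201 [0.48512622 0.14353635 0.092     ] [0.48501644 0.14282545 0.092     ]
collar [[0.48482784 0.14340069 0.044     ]]
[0.48440098 0.13990215 0.17059873]
```

Call:
arm_command --commands '[{"dx": 0,"dy": -0.27,"dz": -0.15,"twist": 0.078},{"dx": 1.5,"dy": -0.27,"dz": -0.15,"twist": 0.078},{"dx": 3,"dy": -0.27,"dz": -0.15,"twist": 0.078},{"dx": 4.5,"dy": -0.27,"dz": -0.15,"twist": 0.078},{"dx": 6,"dy": -0.27,"dz": -0.15,"twist": 0.078},{"dx": 6,"dy": -0.27,"dz": -0.15,"twist": 0.078},{"dx": 6,"dy": -0.27,"dz": -0.15,"twist": 0.078}]' --grip -0.1 --squeeze 40

```text
clock: 3.08
position: [0.485, 0.1419, 0.111]
tool_rot: [-0.651, 1.567, 2.726]
force: [-0.3, -0.1, 1.5]
grip_width: 0.0474
```

```bash
python3 - <<'E'
from h import *
s=sensors.observe();p,M=tcp(s);print(s['clock'],p,s['qpos'],s['force'],np.degrees(np.arctan2(M[1,1],M[0,1])),M[:,0],s['grip_width'])
print(M.T@(np.array([.485,.143,.064])-p)*100)
ci=imaging.camera_info("wrist"); im=imaging.grab_frame("wrist")[:,:,::-1]
cv2.imwrite("pics/w3.png",im)
E
```

```text
3.0833 [0.48503312 0.14189537 0.11099251] [-0.25213383  0.52926351 -0.19604013  2.01004104  0.16595517  0.61942006
 -1.8933919 ] [-0.30833817 -0.1167224   1.48897782] -76.53194856812945 [-0.00301939  0.0013335  -0.99999455] 0.04735422655614347
[ 4.69938258 -0.09879773 -0.03484594]
```

View pics/w3.png

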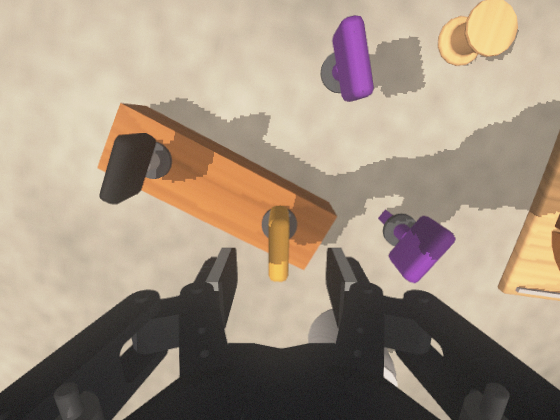

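The bow is centred between the jaws and parallel to the pads, so I'll go down and close on it.

Call:
arm_command --commands '[{"dx": 1.2,"dy": -0.1,"dz": 0,"twist": 0},{"dx": 2.4,"dy": -0.1,"dz": 0,"twist": 0},{"dx": 3.6,"dy": -0.1,"dz": 0,"twist": 0},{"dx": 4.7,"dy": -0.1,"dz": 0,"twist": 0},{"dx": 4.7,"dy": -0.1,"dz": 0,"twist": 0},{"dx": 4.7,"dy": -0.1,"dz": 0,"twist": 0}]'

```text
clock: 3.63
position: [0.4852, 0.1431, 0.0649]
tool_rot: [-0.917, 1.568, 2.46]
force: [-0.3, 0.3, 0.6]
grip_width: 0.047
```

Call:
arm_command --commands '[{"dx": 0,"dy": 0,"dz": 0,"twist": 0},{"dx": 0,"dy": 0,"dz": 0,"twist": 0},{"dx": 0,"dy": 0,"dz": 0,"twist": 0},{"dx": 0,"dy": 0,"dz": 0,"twist": 0},{"dx": 0,"dy": 0,"dz": 0,"twist": 0},{"dx": 0,"dy": 0,"dz": 0,"twist": 0},{"dx": 0,"dy": 0,"dz": 0,"twist": 0},{"dx": 0,"dy": 0,"dz": 0,"twist": 0}]' --grip 1 --squeeze 45

```text
clock: 4.3
position: [0.4856, 0.1432, 0.0655]
tool_rot: [-1.294, 1.569, 2.083]
force: [-1.1, -0.5, 8.6]
grip_width: 0.0118
```

```bash
python3 - <<'E'
from h import *
s=sensors.observe();p,M=tcp(s);print(s['clock'],p,s['force'],s['moment'],np.degrees(np.arctan2(M[1,1],M[0,1])),M[:,0],s['grip_width'])
ci=imaging.camera_info("wrist"); im=imaging.grab_frame("wrist")[:,:,::-1]
cv2.imwrite("pics/w4.png",im)
E
```

```text
4.3 [0.48556335 0.14320787 0.06553481] [-1.13426982 -0.54281112  8.59387993] [-0.29058431  0.14485869  0.01189308] -76.5398262798352 [-0.0010543   0.00187657 -0.99999768] 0.01180096533553307
```

View pics/w4.png

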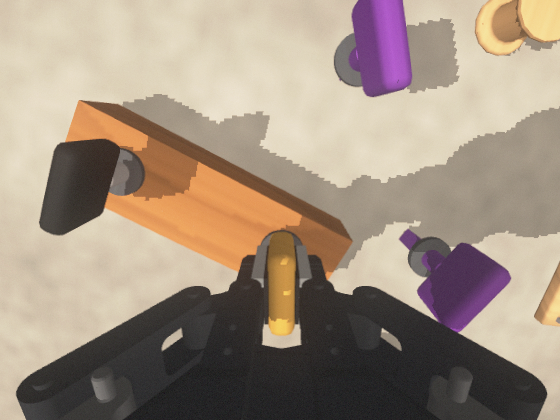

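Call:
arm_command --commands '[{"dx": -1.2,"dy": 0,"dz": 0,"twist": 0},{"dx": -2.7,"dy": 0,"dz": 0,"twist": 0},{"dx": -4.5,"dy": 0,"dz": 0,"twist": 0},{"dx": -6.5,"dy": 0,"dz": 0,"twist": 0},{"dx": -8.5,"dy": 0,"dz": 0,"twist": 0},{"dx": -10.5,"dy": 0,"dz": 0,"twist": 0},{"dx": -12.5,"dy": 0,"dz": 0,"twist": 0},{"dx": -14,"dy": 0,"dz": 0,"twist": 0},{"dx": -14.5,"dy": 0,"dz": 0,"twist": 0},{"dx": -14.5,"dy": 0,"dz": 0,"twist": 0}]'

```text
clock: 5.18
position: [0.4862, 0.143, 0.2115]
tool_rot: [-2.166, 1.568, 1.211]
force: [0.6, -0.3, -1.6]
grip_width: 0.0115
```

```bash
python3 - <<'E'
from h import *
s=sensors.observe();p,M=tcp(s);print(s['clock'],p,s['qpos'],s['force'],s['moment'],np.degrees(np.arctan2(M[1,1],M[0,1])),M[:,0],s['grip_width'])
print(M.T@(np.array([.5598,-.1749,.21])-p)*100)
im=imaging.grab_frame("side")[:,:,::-1]
cv2.imwrite("pics/s5.png",cv2.resize(im[60:340,100:380],None,fx=2.1,fy=2.1))
E
```

```text
5.1833 [0.48615647 0.14300704 0.21152924] [-0.22360508  0.37648849 -0.22820341  1.92944     0.10895161  0.84566484
 -1.84463502] [ 0.59286166 -0.28383863 -1.61107764] [ 0.00507343 -0.03536052 -0.05570094] -76.54970335735429 [ 9.07723580e-04  2.41018482e-03 -9.99996684e-01] 0.011451188190019983
[ 0.08298721 32.631964    0.23232974]
```

View pics/s5.png

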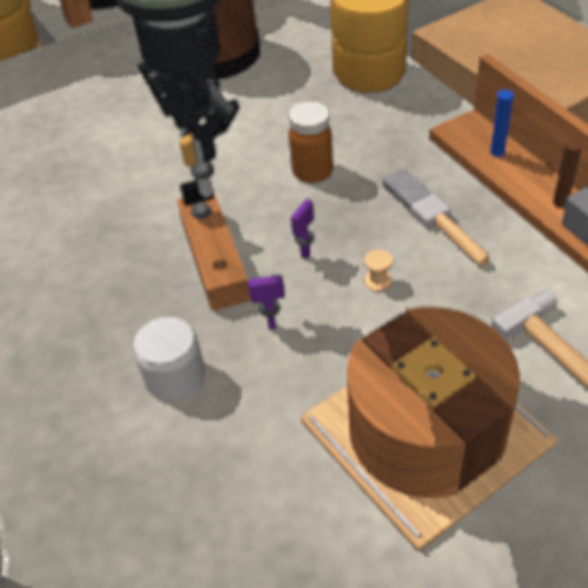

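The key is lifted clear and upright. I'll carry it over the well and turn it anticlockwise on the way, so the later clockwise turn stays mid-range for the wrist.

Call:
arm_command --commands '[{"dx": 0,"dy": 1.5,"dz": 0,"twist": -0.12},{"dx": 0,"dy": 4,"dz": 0.05,"twist": -0.24},{"dx": 0,"dy": 7,"dz": 0.1,"twist": -0.36},{"dx": 0,"dy": 10,"dz": 0.1,"twist": -0.48},{"dx": 0,"dy": 13,"dz": 0.1,"twist": -0.6},{"dx": 0,"dy": 16,"dz": 0.1,"twist": -0.72},{"dx": 0,"dy": 19,"dz": 0.2,"twist": -0.84},{"dx": 0,"dy": 22,"dz": 0.2,"twist": -0.96},{"dx": 0,"dy": 25,"dz": 0.2,"twist": -1.08},{"dx": 0,"dy": 28,"dz": 0.2,"twist": -1.2},{"dx": 0,"dy": 31,"dz": 0.2,"twist": -1.32},{"dx": 0,"dy": 32.6,"dz": 0.2,"twist": -1.44}]'

```text
clock: 6.23
position: [0.5592, -0.1783, 0.208]
tool_rot: [-2.34, 1.568, 2.48]
force: [1.0, -0.9, -1.3]
grip_width: 0.0112
```

Call:
arm_command --commands '[{"dx": 0,"dy": 0,"dz": 0,"twist": -0.11},{"dx": 0,"dy": 0,"dz": 0,"twist": -0.18},{"dx": 0,"dy": 0,"dz": 0,"twist": -0.18},{"dx": 0,"dy": 0,"dz": 0,"twist": -0.18},{"dx": 0,"dy": 0,"dz": 0,"twist": -0.18}]'

```text
clock: 6.65
position: [0.559, -0.1779, 0.2074]
tool_rot: [-2.472, 1.567, 2.525]
force: [-0.5, -0.8, -0.4]
grip_width: 0.0115
```

```bash
python3 - <<'E'
from h import *
s=sensors.observe();p,M=tcp(s);print(s['clock'],p,s['qpos'],s['force'],s['moment'],np.degrees(np.arctan2(M[1,1],M[0,1])),M[:,0],s['grip_width'])
print(M.T@(np.array([.5598,-.1749,.18])-p)*100)
for n in ["side","wrist"]:
  im=imaging.grab_frame(n)[:,:,::-1]
  cv2.imwrite(f"pics/{n}6.png",im)
im=cv2.imread("pics/side6.png");cv2.imwrite("pics/side6c.png",cv2.resize(im[130:300,220:390],None,fx=3.5,fy=3.5,interpolation=cv2.INTER_CUBIC))
E
```

```text
6.65 [ 0.55898591 -0.17794065  0.20737342] [ 0.56396868  0.53862559 -0.50846464  1.71491443  0.30493616  0.97138037
  0.22587983] [-0.54132058 -0.82077929 -0.42449306] [-0.00474353 -0.02914791 -0.04675953] 16.31736346469838 [-0.00322662  0.00228759 -0.99999218] 0.0114786309939005
[ 2.73775389  0.17027589 -0.26045365]
```

View pics/side6c.png

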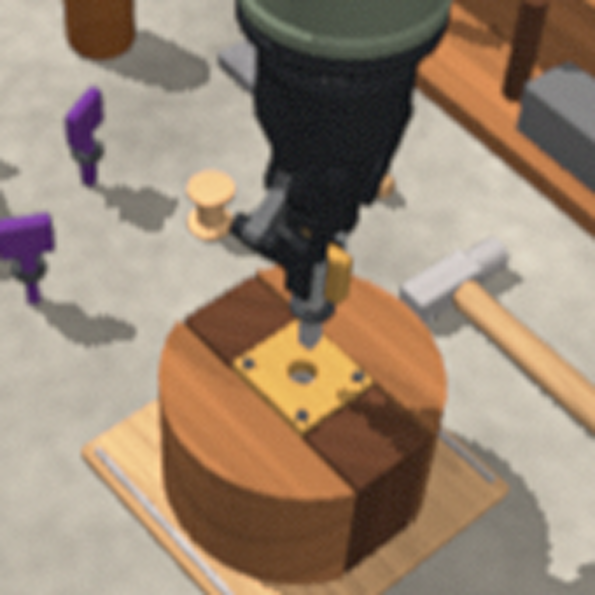

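View pics/wrist6.png

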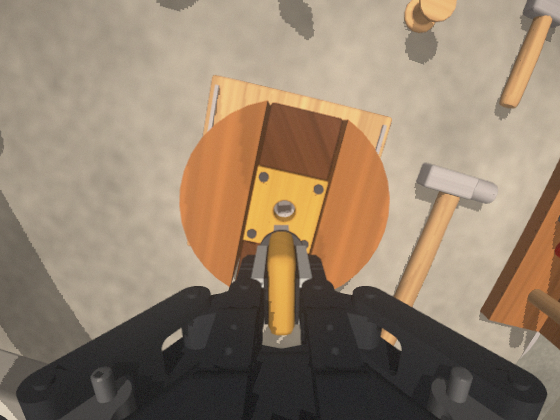

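The key hangs above the well. I'll cross-check the well's position from this new yaw and the tip's position in the side view.

```bash
python3 - <<'E'
from h import *
ci=imaging.camera_info("wrist"); sd=imaging.camera_info("side")
im=cv2.imread("pics/wrist6.png")
cv2.imwrite("pics/w6c.png",cv2.resize(im[160:270,225:345],None,fx=5,fy=5,interpolation=cv2.INTER_CUBIC))
s=cv2.imread("pics/side6.png"); cv2.imwrite("pics/s6c.png",cv2.resize(s[195:255,270:350],None,fx=10,fy=10,interpolation=cv2.INTER_CUBIC))
print("pred well wrist",proj(ci,[[.5598,-.1749,.116]]),"side well",proj(sd,[[.5598,-.1749,.116]]))
p,M=tcp(); ax=-M[:,0]; bow=p+.0095*ax  # bow centre above TCP by ~.0095
print("pred tip side",proj(sd,[bow-.069*ax, bow-.035*ax]))
E
```

```text
pred well wrist [[283.94374583 211.62100197]] side well [[305.45981374 236.19989777]]
pred tip side [[306.95841995 227.6885714 ]
 [308.04020431 216.95704643]]
```

View pics/w6c.png

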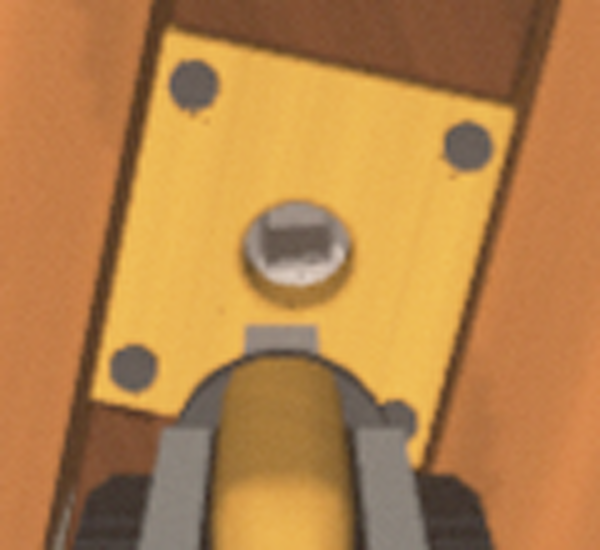

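View pics/s6c.png

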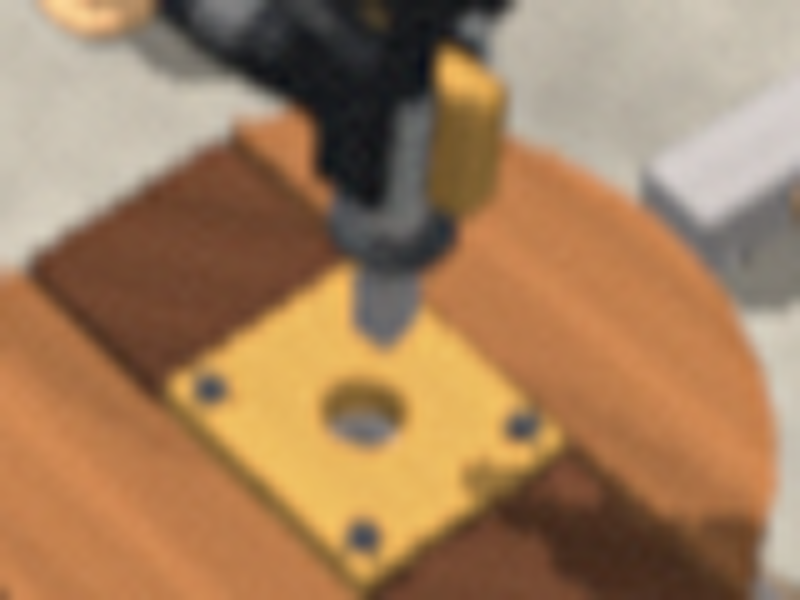

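```bash
python3 - <<'E'
from h import *
ci=imaging.camera_info("wrist"); p,M=tcp()
for up in (.0075,.0095,.0115):
  T=lambda x,y,z:p+M@np.array([x,y,z])
  tipx=.069-up
  pts=[T(tipx-.003,-.005,-.005),T(tipx-.003,.005,-.005),T(tipx,-.0035,-.0035),T(tipx,.0035,-.0035),T(.035-up-.004,0,-.013)]
  print(up,((proj(ci,pts)-[225,160]+.5)*5).round(0).tolist())
E
```

```text
0.0075 [[252.0, 314.0], [324.0, 314.0], [263.0, 317.0], [313.0, 317.0], [289.0, 347.0]]
0.0095 [[251.0, 318.0], [325.0, 318.0], [263.0, 321.0], [313.0, 321.0], [289.0, 353.0]]
0.0115 [[251.0, 323.0], [325.0, 323.0], [262.0, 326.0], [313.0, 326.0], [289.0, 360.0]]
```

Call:
arm_command --commands '[{"dx": 0,"dy": 0.19,"dz": -0.33,"twist": -0.047},{"dx": 0,"dy": 0.19,"dz": -0.33,"twist": -0.047},{"dx": 0,"dy": 0.19,"dz": -0.33,"twist": -0.047},{"dx": 1,"dy": 0.19,"dz": -0.33,"twist": -0.047},{"dx": 2,"dy": 0.19,"dz": -0.33,"twist": -0.047},{"dx": 2,"dy": 0.19,"dz": -0.33,"twist": -0.047},{"dx": 2,"dy": 0.19,"dz": -0.33,"twist": -0.047}]'

```text
clock: 7.33
position: [0.5596, -0.1741, 0.1868]
tool_rot: [-2.413, 1.566, 2.632]
force: [0.3, -0.3, -1.6]
grip_width: 0.0116
```

```bash
python3 - <<'E'
from h import *
s=sensors.observe();p,M=tcp(s);print(s['clock'],p,s['force'],s['moment'],np.degrees(np.arctan2(M[1,1],M[0,1])),M[:,0],s['grip_width'])
t=np.array([.5598,-.1749,.17])-.0007*M[:,2]
print(M.T@(t-p)*100)
im=imaging.grab_frame("side")[:,:,::-1]
cv2.imwrite("pics/s7c.png",cv2.resize(im[195:255,270:350],None,fx=10,fy=10,interpolation=cv2.INTER_CUBIC))
im=imaging.grab_frame("wrist")[:,:,::-1]
cv2.imwrite("pics/w7c.png",cv2.resize(im[160:270,225:345],None,fx=5,fy=5,interpolation=cv2.INTER_CUBIC))
E
```

```text
7.3333 [ 0.5595548  -0.17410028  0.18682517] [ 0.29275587 -0.31675776 -1.60153133] [ 0.01099842 -0.05938286  0.01543144] 19.051467605862577 [-0.00423364  0.00236594 -0.99998824] 0.011614473021654569
[1.68220439 0.00250643 0.01968214]
```

View pics/s7c.png

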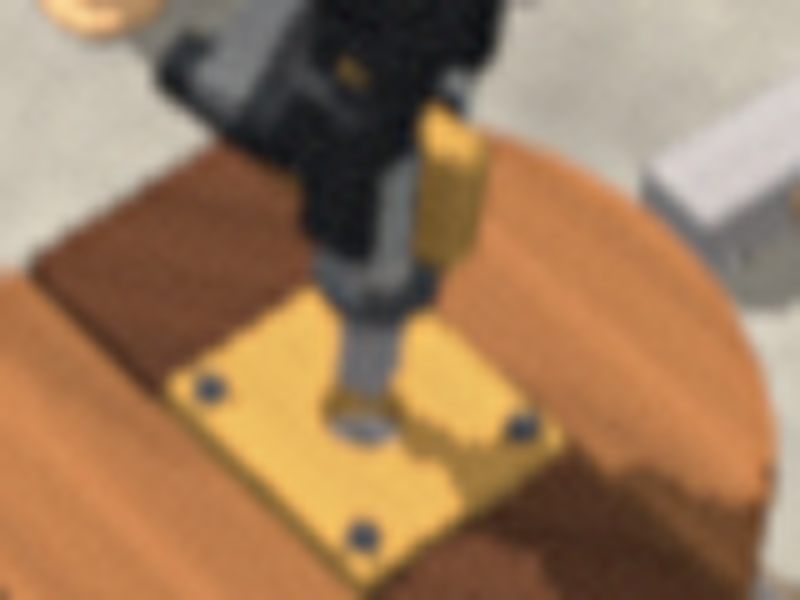

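View pics/w7c.png

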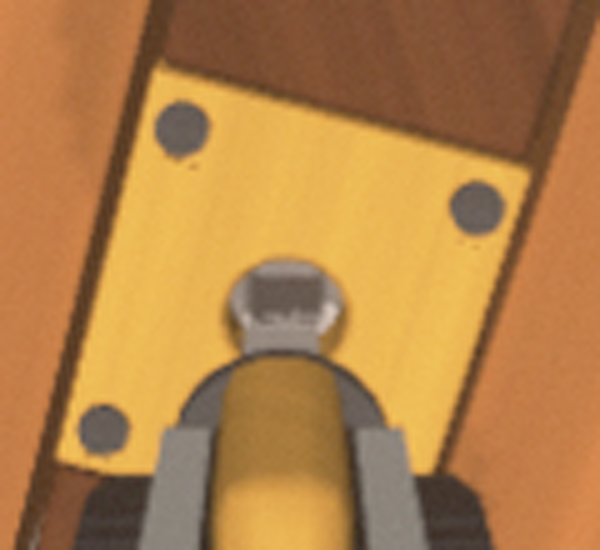

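The shank is over the well and the squares are parallel. I'll lower it slowly to just above the screw face.

Call:
arm_command --commands '[{"dx": 0.7,"dy": 0.02,"dz": 0.02,"twist": 0},{"dx": 1.4,"dy": 0.02,"dz": 0.02,"twist": 0},{"dx": 2.0,"dy": 0.02,"dz": 0.02,"twist": 0},{"dx": 2.2,"dy": 0.02,"dz": 0.02,"twist": 0},{"dx": 2.2,"dy": 0.02,"dz": 0.02,"twist": 0}]'

```text
clock: 7.85
position: [0.5599, -0.1741, 0.1649]
tool_rot: [-2.454, 1.566, 2.592]
force: [-0.7, -0.4, -2.0]
grip_width: 0.0114
```

Call:
arm_command --commands '[{"dx": 0.2,"dy": 0,"dz": 0,"twist": 0},{"dx": 0.4,"dy": 0,"dz": 0,"twist": 0},{"dx": 0.6,"dy": 0,"dz": 0,"twist": 0},{"dx": 0.6,"dy": 0,"dz": 0,"twist": 0}]'

```text
clock: 8.18
position: [0.5598, -0.1741, 0.1586]
tool_rot: [-2.45, 1.566, 2.595]
force: [-0.4, 0.1, -1.3]
grip_width: 0.0112
```

Call:
arm_command --commands '[{"dx": 0.15,"dy": 0,"dz": 0,"twist": 0},{"dx": 0.3,"dy": 0,"dz": 0,"twist": 0},{"dx": 0.45,"dy": 0,"dz": 0,"twist": 0},{"dx": 0.45,"dy": 0,"dz": 0,"twist": 0}]'

```text
clock: 8.52
position: [0.5599, -0.174, 0.1539]
tool_rot: [-2.478, 1.566, 2.567]
force: [0.9, 1.0, -2.1]
grip_width: 0.0114
```

The tip is about 8 mm below the screw face with no resistance, so it's in the square. I'll continue gently to home.

Call:
arm_command --commands '[{"dx": 0.25,"dy": 0,"dz": 0,"twist": 0},{"dx": 0.5,"dy": 0,"dz": 0,"twist": 0},{"dx": 0.75,"dy": 0,"dz": 0,"twist": 0},{"dx": 0.9,"dy": 0,"dz": 0,"twist": 0},{"dx": 0.9,"dy": 0,"dz": 0,"twist": 0}]'

```text
clock: 8.93
position: [0.5598, -0.1739, 0.1445]
tool_rot: [-2.494, 1.566, 2.552]
force: [1.3, 0.6, -2.5]
grip_width: 0.0113
```

Call:
arm_command --commands '[{"dx": 0.15,"dy": 0,"dz": 0,"twist": 0},{"dx": 0.3,"dy": 0,"dz": 0,"twist": 0},{"dx": 0.3,"dy": 0,"dz": 0,"twist": 0}]'

```text
clock: 9.18
position: [0.5598, -0.1739, 0.1416]
tool_rot: [-2.486, 1.566, 2.559]
force: [0.4, -0.3, 0.8]
grip_width: 0.0116
```

Now close to the predicted home height; I'll press lightly until the collar touches.

Call:
arm_command --commands '[{"dx": 0.1,"dy": 0,"dz": 0,"twist": 0},{"dx": 0.1,"dy": 0,"dz": 0,"twist": 0},{"dx": 0.1,"dy": 0,"dz": 0,"twist": 0}]'

```text
clock: 9.43
position: [0.5599, -0.1739, 0.1415]
tool_rot: [-2.427, 1.567, 2.619]
force: [-6.2, 1.6, 16.5]
grip_width: 0.0118
```

```bash
python3 - <<'E'
from h import *
s=sensors.observe();p,M=tcp(s);print(s['clock'],p,s['qpos'],s['force'],s['moment'],np.degrees(np.arctan2(M[1,1],M[0,1])),M[:,0],s['grip_width'])
im=imaging.grab_frame("side")[:,:,::-1]
cv2.imwrite("pics/s8c.png",cv2.resize(im[195:255,270:350],None,fx=10,fy=10,interpolation=cv2.INTER_CUBIC))
E
```

```text
9.4333 [ 0.55991997 -0.17390192  0.14153742] [ 0.53931154  0.62124046 -0.48706959  1.76868309  0.36962441  0.84776005
  0.21341168] [-6.24768634  1.58968226 16.45134058] [0.37103963 1.16149887 0.03929586] 19.06879431286386 [-0.00364461  0.00210086 -0.99999115] 0.011771568685014756
```

View pics/s8c.png

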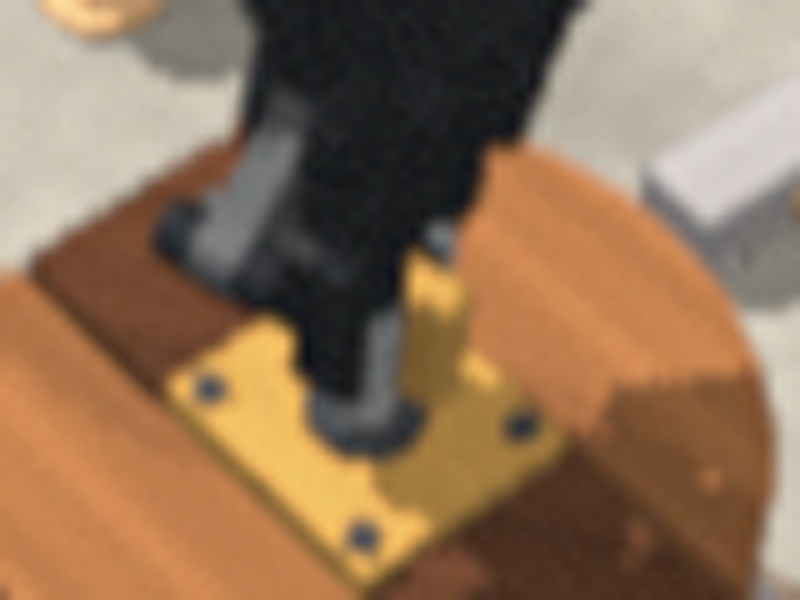

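The collar is seated on the plate, so the key is home. I'll ease the press and start turning clockwise slowly.

Call:
arm_command --commands '[{"dx": -0.07,"dy": 0,"dz": 0,"twist": 0},{"dx": -0.07,"dy": 0,"dz": 0,"twist": 0.03},{"dx": -0.07,"dy": 0,"dz": 0,"twist": 0.07},{"dx": -0.07,"dy": 0,"dz": 0,"twist": 0.11},{"dx": -0.07,"dy": 0,"dz": 0,"twist": 0.15},{"dx": -0.07,"dy": 0,"dz": 0,"twist": 0.2}]'

```text
clock: 9.98
position: [0.5604, -0.1736, 0.1423]
tool_rot: [-2.439, 1.567, 2.405]
force: [3.0, 2.1, -0.6]
grip_width: 0.0115
```

```bash
python3 - <<'E'
from h import *
s=sensors.observe();p,M=tcp(s);print(s['clock'],p,s['force'],s['moment'],np.degrees(np.arctan2(M[1,1],M[0,1])),s['grip_width'])
E
```

```text
9.9833 [ 0.56035497 -0.17362545  0.14226477] [ 3.00021402  2.12985199 -0.6015616 ] [ 0.40161393 -0.8164198   0.0748312 ] 7.523061070238194 0.011506288994737941
```

Call:
arm_command --commands '[{"dx": 0,"dy": 0,"dz": 0,"twist": 0.05},{"dx": 0,"dy": 0,"dz": 0,"twist": 0.1},{"dx": 0,"dy": 0,"dz": 0,"twist": 0.15},{"dx": 0,"dy": 0,"dz": 0,"twist": 0.2},{"dx": 0,"dy": 0,"dz": 0,"twist": 0.25},{"dx": 0,"dy": 0,"dz": 0,"twist": 0.3},{"dx": 0,"dy": 0,"dz": 0,"twist": 0.35},{"dx": 0,"dy": 0,"dz": 0,"twist": 0.4}]'

```text
clock: 10.65
position: [0.5608, -0.1736, 0.1423]
tool_rot: [-2.225, 1.568, 2.217]
force: [3.0, -0.2, -3.8]
grip_width: 0.0115
```

```bash
python3 - <<'E'
from h import *
s=sensors.observe();p,M=tcp(s);print(s['clock'],p,s['force'],s['moment'],np.degrees(np.arctan2(M[1,1],M[0,1])),s['grip_width'],M[:,0])
E
```

```text
10.65 [ 0.56076787 -0.17359872  0.14229864] [ 3.00810726 -0.15662955 -3.8365093 ] [-0.03529686 -0.88414469  0.0912719 ] -15.521039083521499 0.011476960621599966 [-0.00181162  0.00240351 -0.99999547]
```

Call:
arm_command --commands '[{"dx": 0,"dy": -0.03,"dz": 0,"twist": 0.05},{"dx": 0,"dy": -0.04,"dz": 0,"twist": 0.1},{"dx": 0,"dy": -0.04,"dz": 0,"twist": 0.15},{"dx": 0,"dy": -0.04,"dz": 0,"twist": 0.2},{"dx": 0,"dy": -0.04,"dz": 0,"twist": 0.25},{"dx": 0,"dy": -0.04,"dz": 0,"twist": 0.3},{"dx": 0,"dy": -0.04,"dz": 0,"twist": 0.35},{"dx": 0,"dy": -0.04,"dz": 0,"twist": 0.4},{"dx": 0,"dy": -0.04,"dz": 0,"twist": 0.45},{"dx": 0,"dy": -0.04,"dz": 0,"twist": 0.5}]'

```text
clock: 11.48
position: [0.5611, -0.1738, 0.1423]
tool_rot: [-2.224, 1.569, 1.715]
force: [5.5, -3.1, -4.0]
grip_width: 0.0114
```

```bash
python3 - <<'E'
from h import *
s=sensors.observe();p,M=tcp(s);print(s['clock'],p,s['force'],s['moment'],np.degrees(np.arctan2(M[1,1],M[0,1])),s['grip_width'],M[:,0])
E
```

```text
11.4833 [ 0.56107025 -0.17381923  0.14231519] [ 5.49890866 -3.134947   -4.0152669 ] [-0.58473837 -1.38904288  0.10897664] -44.30555076561179 0.011371412347458107 [-2.77776961e-04  1.90698453e-03 -9.99998143e-01]
```

Call:
arm_command --commands '[{"dx": 0,"dy": 0,"dz": 0,"twist": 0.04},{"dx": 0,"dy": 0,"dz": 0,"twist": 0.08},{"dx": 0,"dy": 0,"dz": 0,"twist": 0.12},{"dx": 0,"dy": 0,"dz": 0,"twist": 0.12}]'

```text
clock: 11.82
position: [0.5613, -0.174, 0.1423]
tool_rot: [-2.4, 1.569, 1.418]
force: [2.6, -1.0, -3.3]
grip_width: 0.0111
```

```bash
python3 - <<'E'
from h import *
s=sensors.observe();p,M=tcp(s);print(s['clock'],p,s['force'],s['moment'],np.degrees(np.arctan2(M[1,1],M[0,1])),s['grip_width'],M[:,0])
E
```

```text
11.8167 [ 0.56130899 -0.17398392  0.14231269] [ 2.56899187 -0.99546085 -3.32429154] [-0.38005936 -0.70717424  0.1383953 ] -51.290062849061385 0.011126149583355574 [ 2.30463706e-04  1.49272303e-03 -9.99998859e-01]
```

Call:
arm_command --commands '[{"dx": 0,"dy": 0,"dz": 0,"twist": 0.03},{"dx": 0,"dy": 0,"dz": 0,"twist": 0.06},{"dx": 0,"dy": 0,"dz": 0,"twist": 0.06}]'

```text
clock: 12.07
position: [0.5614, -0.174, 0.1423]
tool_rot: [-2.417, 1.569, 1.339]
force: [1.0, 0.1, -0.9]
grip_width: 0.0114
```

```bash
python3 - <<'E'
from h import *
s=sensors.observe();p,M=tcp(s);print(s['clock'],p,s['force'],s['moment'],np.degrees(np.arctan2(M[1,1],M[0,1])),s['grip_width'],M[:,0])
E
```

```text
12.0667 [ 0.56136209 -0.17402053  0.14227559] [ 1.00050253  0.12098111 -0.8904427 ] [-0.2985002  -0.523668    0.08486425] -54.790245636691985 0.011435765088456666 [ 3.19138455e-04  1.35200014e-03 -9.99999035e-01]
```

Call:
arm_command --commands '[{"dx": 0,"dy": 0,"dz": 0,"twist": 0.03},{"dx": 0,"dy": 0,"dz": 0,"twist": 0.06},{"dx": 0,"dy": 0,"dz": 0,"twist": 0.06}]'

```text
clock: 12.32
position: [0.5614, -0.1741, 0.1423]
tool_rot: [-2.5, 1.57, 1.194]
force: [2.4, -1.3, -1.3]
grip_width: 0.0111
```

```bash
python3 - <<'E'
from h import *
s=sensors.observe();p,M=tcp(s);print(s['clock'],p,s['force'],s['moment'],np.degrees(np.arctan2(M[1,1],M[0,1])),s['grip_width'],M[:,0])
im=imaging.grab_frame("wrist")[:,:,::-1];cv2.imwrite("pics/w9.png",im)
im=imaging.grab_frame("side")[:,:,::-1];cv2.imwrite("pics/s9c.png",cv2.resize(im[165:315,230:380],None,fx=4,fy=4,interpolation=cv2.INTER_CUBIC))
E
```

```text
12.3167 [ 0.5614207  -0.17413023  0.14229366] [ 2.44485865 -1.3330449  -1.3347875 ] [-0.27972155 -0.53043394  0.12278604] -58.30624019289807 0.011122537024948885 [ 4.63923277e-04  1.17342929e-03 -9.99999204e-01]
```

View pics/w9.png

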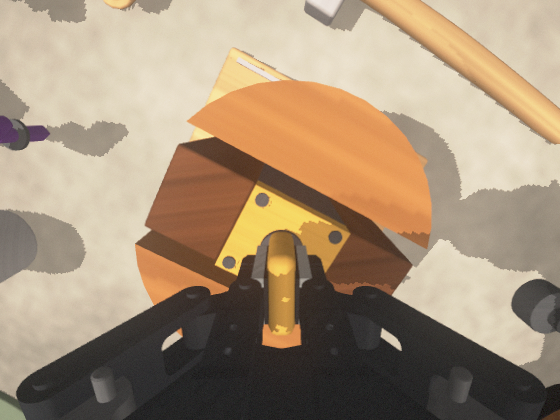

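View pics/s9c.png

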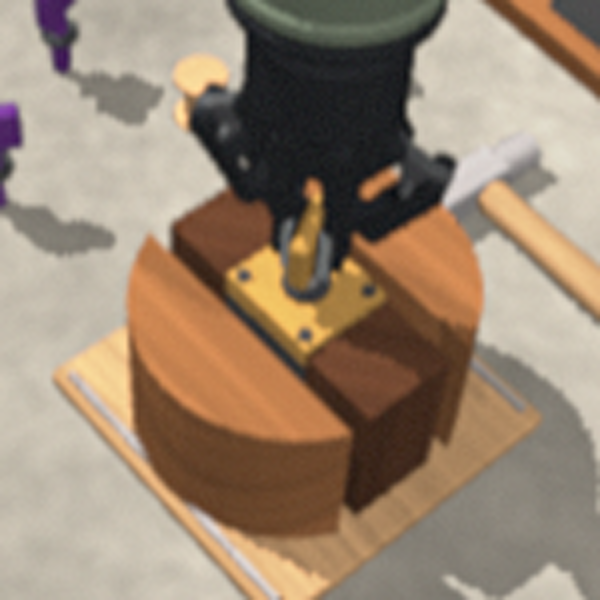

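The shells are clearly spread, but the torque still reads as friction (about 0.12 N m), so I'll continue to the stop.

Call:
arm_command --commands '[{"dx": 0,"dy": 0,"dz": 0,"twist": 0.03},{"dx": 0,"dy": 0,"dz": 0,"twist": 0.06},{"dx": 0,"dy": 0,"dz": 0,"twist": 0.06}]'

```text
clock: 12.67
position: [0.5614, -0.1741, 0.1423]
tool_rot: [-2.464, 1.57, 1.171]
force: [3.3, -2.4, -1.8]
grip_width: 0.0113
```

```bash
python3 - <<'E'
from h import *
s=sensors.observe();p,M=tcp(s);print(s['clock'],p,s['force'],s['moment'],np.degrees(np.arctan2(M[1,1],M[0,1])),s['grip_width'],M[:,0])
E
```

```text
12.6667 [ 0.56141142 -0.17414302  0.14228732] [ 3.32561488 -2.35749265 -1.78981583] [-0.37936545 -0.58419796  0.18091222] -61.7672456902499 0.011347989627719053 [ 4.50006127e-04  1.06391919e-03 -9.99999333e-01]
```

Call:
arm_command --commands '[{"dx": 0,"dy": 0,"dz": 0,"twist": 0.03},{"dx": 0,"dy": 0,"dz": 0,"twist": 0.06},{"dx": 0,"dy": 0,"dz": 0,"twist": 0.06}]'

```text
clock: 12.92
position: [0.5614, -0.1742, 0.1423]
tool_rot: [-2.44, 1.57, 1.132]
force: [2.6, -1.3, -1.9]
grip_width: 0.0115
```

```bash
python3 - <<'E'
from h import *
s=sensors.observe();p,M=tcp(s);print(s['clock'],p,s['force'],s['moment'],np.degrees(np.arctan2(M[1,1],M[0,1])),s['grip_width'],M[:,0])
im=imaging.grab_frame("wrist")[:,:,::-1];cv2.imwrite("pics/w10.png",im)
E
```

```text
12.9167 [ 0.56140546 -0.17419229  0.1422862 ] [ 2.58630125 -1.25844134 -1.90267035] [-0.48460534 -0.48287865  0.31750442] -65.31457803778478 0.011464265800935132 [ 4.06883606e-04  8.67030788e-04 -9.99999541e-01]
```

View pics/w10.png

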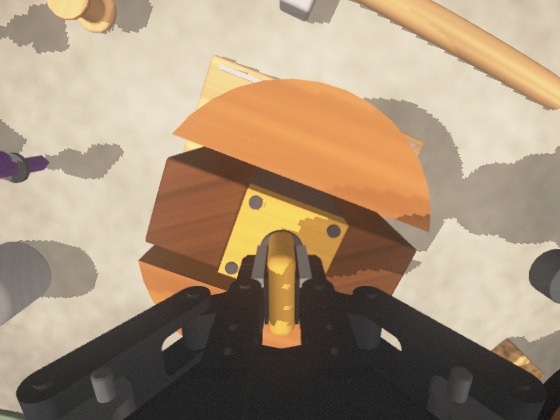

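Torque is now 0.32 N m, well above friction, so the screw is on its stop. I'll unwind slightly within the slack, settle the collar, then let go.

Call:
arm_command --commands '[{"dx": 0,"dy": 0,"dz": 0,"twist": -0.04},{"dx": 0,"dy": 0,"dz": 0,"twist": -0.08},{"dx": 0.05,"dy": 0,"dz": 0,"twist": -0.1},{"dx": 0.09,"dy": 0,"dz": 0,"twist": -0.1},{"dx": 0.09,"dy": 0,"dz": 0,"twist": -0.1}]'

```text
clock: 13.38
position: [0.5615, -0.1742, 0.1418]
tool_rot: [-2.818, 1.57, 0.856]
force: [0.2, -1.1, 5.5]
grip_width: 0.0114
```

```bash
python3 - <<'E'
from h import *
s=sensors.observe();p,M=tcp(s);print(s['clock'],p,s['force'],s['moment'],np.degrees(np.arctan2(M[1,1],M[0,1])),s['grip_width'],M[:,0])
E
```

```text
13.3833 [ 0.5615404  -0.17415352  0.14176628] [ 0.15685723 -1.078113    5.52634067] [-0.04942136 -0.02147229  0.05122915] -59.46176508595979 0.011412220750149893 [ 7.96208619e-04  9.17716151e-04 -9.99999262e-01]
```

Call:
arm_command --commands '[{"dx": 0,"dy": 0,"dz": 0,"twist": 0},{"dx": 0,"dy": 0,"dz": 0,"twist": 0},{"dx": 0,"dy": 0,"dz": 0,"twist": 0},{"dx": 0,"dy": 0,"dz": 0,"twist": 0},{"dx": 0,"dy": 0,"dz": 0,"twist": 0},{"dx": 0,"dy": 0,"dz": 0,"twist": 0}]' --grip -0.2

```text
clock: 13.88
position: [0.5615, -0.1741, 0.1417]
tool_rot: [-2.636, 1.57, 1.039]
force: [0.7, 0.1, 0.7]
grip_width: 0.0513
```

Call:
arm_command --commands '[{"dx": -1,"dy": 0,"dz": 0,"twist": 0},{"dx": -2.5,"dy": 0,"dz": 0,"twist": 0},{"dx": -4,"dy": 0,"dz": 0,"twist": 0},{"dx": -6,"dy": 0,"dz": 0,"twist": 0},{"dx": -8,"dy": 0,"dz": 0,"twist": 0},{"dx": -10,"dy": 0,"dz": 0,"twist": 0},{"dx": -10,"dy": 0,"dz": 0,"twist": 0}]'

```text
clock: 14.47
position: [0.5628, -0.1746, 0.2462]
tool_rot: [2.565, 1.565, -0.044]
force: [0.9, -0.6, 0.3]
grip_width: 0.0512
```

```bash
python3 - <<'E'
from h import *
s=sensors.observe();p,M=tcp(s);print(s['clock'],p,s['force'],s['grip_width'])
im=imaging.grab_frame("wrist")[:,:,::-1];cv2.imwrite("pics/w11.png",im)
im=imaging.grab_frame("side")[:,:,::-1];cv2.imwrite("pics/s11c.png",cv2.resize(im[165:315,230:380],None,fx=4,fy=4,interpolation=cv2.INTER_CUBIC))
ci=imaging.camera_info("wrist")
print(proj(ci,[[.5598,-.1749,.116+.052],[.5598,-.1749,.12]]))
E
```

```text
14.4667 [ 0.56281429 -0.17458899  0.2461848 ] [ 0.85011689 -0.5958785   0.31756544] 0.05117258314771617
[[280.57593955 223.36432648]
 [280.66220238 205.97322823]]
```

View pics/w11.png

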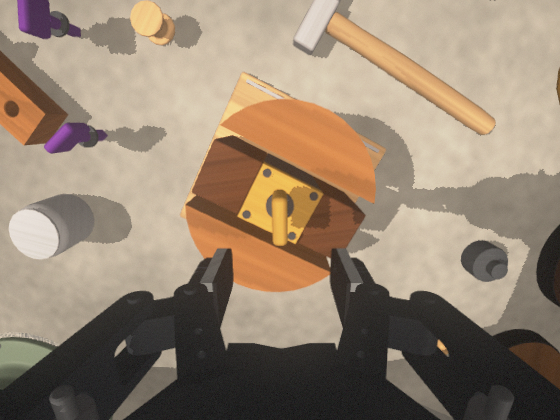

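View pics/s11c.png

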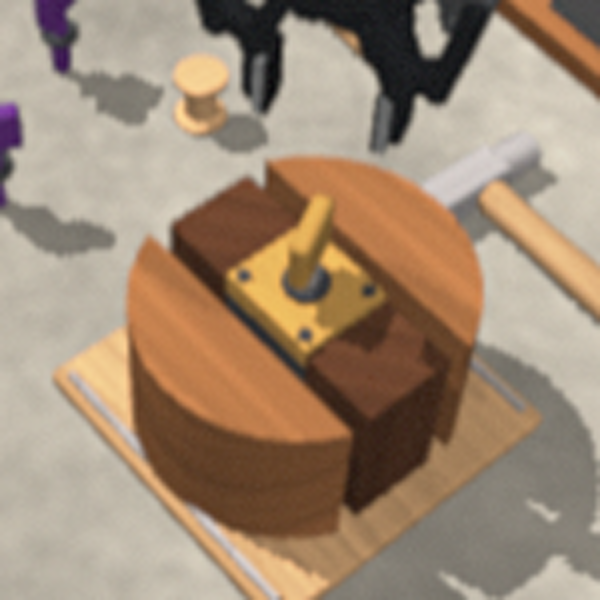

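The key stands free and upright. Its bow top centre is near (279,220), against (280.6,223) predicted for a home, upright key, and the collar is flat on the plate. Nothing is touching it, so I'll hand in.

```bash
python3 - <<'E'
from h import *
print(order.job_done()); print(sensors.observe()['clock'])
E
```

```text
the job is handed in; nothing more can be done
None
the job is handed in; nothing more can be done
```

I took the brass-bowed key from the rest and lined it up with the screw's square, which the wrist camera could see standing about 19° from the world axes. It dropped in without searching. I pressed it home until the collar met the plate (peak reading about 17 N). I then turned it clockwise until the torque rose to 0.32 N m, against about 0.12 N m of friction. I backed off about 6°, released, drew back and handed the job in at about 14.5 s of the 67 s allowed.

**Last checks:**
- **Key:** it stands upright with its collar on the plate. Its bow's top was within a few pixels of where a fully home key should appear.
- **Block and gripper:** both shells are spread and the gripper was clear of everything.
- **Screw angle:** not measured directly. I judged it to be at its stop from the torque rise and from the tool's total turn of about 84°, which exceeds the 69° of travel plus the fit's slack.
- **Disagreement:** the side and wrist views differed by about 1–2 mm on where the tip was across the jaws, within what the fit allows.
- **Other objects:** the black key, the purple look-alikes and the other bench objects were not touched. I did not measure their positions at the end.

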